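# Gauge a block with the flip stop

### The job

Flip the hinged stop fully down in front of the fence, press the wooden block that lies before it flat against the fence, then slide it along until its end seats against the stop: each time hold a light push of 3 to 12 N for a moment, and never jam it into the stop with over 20 N, which would spoil the setting. Then flip the stop right back up, leaving the block lying exactly where it was gauged, and leave everything else alone.

Things in the scene. Friction and masses are not known exactly. Their poses are not given: they have to be found in the camera images.
- fence: aluminium bar fixed to the bed, 320 mm long (along y), 30 mm thick, 36 mm high, with a bolted foot along its rear (24 mm wide, bolt heads 13 mm high). Origin: on the front face (towards the robot), at bed level, middle of the length. x points from the front face back into the bar, y along the bar to the left, z up
- stop_saddle: fixed dark steel saddle on the fence, with the fence's axes, carrying the flip stop. Origin: on the fence's front face, at bed level, in the plane of the gauge face, which looks to +y. Stop down: tongue at x -36..-3, y -16..0, z 5..50 mm; the block lies gauged with its centre at x -24, y +80 mm, length along y. Hinge axis along y at x +15, z 50 mm
- flip_stop (a joint): angle of the steel flip stop about the hinge axis: 0 = fully down on its limit, tongue in front of the fence; 1.6 rad = fully up on its limit, tongue clear above; starts up. The hinge has friction (about 0.12 N m) and no spring: the stop stays at any angle
- stop_bar (a point): middle of the black cross bar (12 mm thick, 44 mm long, parallel to the hinge) on the stop's hand lever (9 mm round stem), 60 mm from the hinge axis, at saddle y -46 mm. Down: 42 mm in front of (-x) and 42 mm above the axis; at 1.57 rad: 42 mm behind and 42 mm above. Push it round along its arc, towards the robot to lower the stop
- block_15: the block to gauge: brown finger-jointed wooden block, 48 x 160 x 26 mm (x, y, z), about 0.13 kg, lying flat on the bed in front of the fence, left of the flip stop, askew and a few cm from both. Origin: centre of its underside; y along its length
- block_16: short finger-jointed wooden offcut, 60 x 133 x 26 mm, lying in front of the fence on the other side of the flip stop; not to be moved
- tea_mug: white mug, 95 mm high, standing at the right; not to be moved
- spanner_17: steel open/ring spanner, 211 mm long, 9 mm thick, lying near the front edge; not to be moved
- nut_0: dark hexagon nut, 24 mm across, at the front left; not to be moved
- glue_brush: flat brush with wooden handle, 199 mm long, lying at the left; not to be moved

How it is judged:
On the way, in this order (a step that is already met when the one before it is completed fails the run):
1. the flip stop is fully down (within 0.05 rad), the block not yet touching it (value of joint flip_stop below 0.05 rad and contact force between block_15 and stop_saddle below 0.1 N), for 0.2 s.
2. with the stop down, the block, parallel to the fence, is pressed against it with 3 to 12 N for 0.25 s (value of joint flip_stop below 0.05 rad and contact force between block_15 and fence between 3 and 12 N and x of block_15 in the frame of stop_saddle between -0.026 and -0.022 m and angle between the y axis of block_15 and the y axis of stop_saddle, either way round below 0.025 rad and angle between block_15's own z axis and vertical below 0.05 rad), for 0.25 s.
3. the block, flush along the fence, is pressed against the lowered stop with 3 to 12 N for 0.25 s (value of joint flip_stop below 0.05 rad and contact force between block_15 and stop_saddle between 3 and 12 N and y of block_15 in the frame of stop_saddle between 0.078 and 0.082 m and x of block_15 in the frame of stop_saddle between -0.026 and -0.022 m and angle between the y axis of block_15 and the y axis of stop_saddle, either way round below 0.025 rad and angle between block_15's own z axis and vertical below 0.05 rad), for 0.25 s.
4. the flip stop is up again (above 1.3 rad) (value of joint flip_stop above 1.3 rad), for 0.2 s.
At the end, for the whole second after the job is handed in: the flip stop is up (above 1.3 rad) and the block lies at rest, flat on the bed, its end within 2 mm of the gauge plane, its long side against the fence (within 2 mm) and parallel to it within 0.025 rad (value of joint flip_stop above 1.3 rad and linear speed of block_15 below 0.01 m/s and y of block_15 in the frame of stop_saddle between 0.078 and 0.082 m and x of block_15 in the frame of stop_saddle between -0.026 and -0.022 m and angle between the y axis of block_15 and the y axis of stop_saddle, either way round below 0.025 rad and angle between block_15's own z axis and vertical below 0.05 rad); the robot touches nothing.
It fails at once if the block is jammed into the stop with more than 20 N (contact force between block_15 and stop_saddle above 20 N).
It fails at once if a bystander is moved by more than 20 mm (distance of any of block_16, tea_mug, spanner_17, nut_0, glue_brush from where it was at the start of the episode above 0.02 m).
It also fails if it takes over 70 s, if anything falls off the work surface, if the arm or the gripper's body presses on something with over 40 N, if the wrist force passes 120 N, or if a joint passes its speed limit or range.

### The arm

A 6-joint arm with a two-finger parallel gripper is mounted at the origin on a cart in front of the work surface, level with it; the furniture and walls round the work are solid. World frame = base frame: x ahead of the robot, y to its left, z up, the work surface at z = 0. Lengths are in m, angles in rad, forces in N, time in s.
With the tool pointing down it reaches from about 0.3 to 0.775 m from the base axis. Payload 14.6 kg.
Tool frame: the origin (TCP) lies at the very end of the fingers, on their centre line; the grasp point (between the pads) lies 19 mm behind it; z points along the fingers, y is the line along which they close (so a half turn about z gives the same grasp; the last joint's range is limited). The gripper opens to 85 mm and grips with 20 to 120 N. Pads are 22 mm wide; open, the fingers measure 114 mm over their backs; the gripper's body (76 mm by 85 mm) begins 54 mm behind the grasp point. The pads swing forward as they close: fully open they stand 13 mm farther back than shut.
Start: joints at [1.261, 0.3, 1.521, -0, 1.321, -0.067], TCP at [0.132, 0.534, 0.231] pointing down, gripper open.
Joint ranges: [-3.03, 3.03], [-0.79, 2.21], [0.23, 2.52], [-1.04, 4.18], [0, 3.07], [-2.55, 2.55]. Speed limits (rad/s): [2.22, 2.22, 2.57, 3.14, 3.14, 3.14].

### API

Orientations are given as a rotation vector (axis times angle).
In Python, from bench import env gives the robot as it stands. The module is installed in compiled form; this text tells all that it offers.
- The arm moves only by the shell command python3 -m crank 'ROWS'. ROWS is JSON, a list of rows, each a list of 3 entries, a list of its own where there are three numbers: the turn, a rotation vector about the tool's x, y, z in degrees, then the shift along the tool's x, y, z in cm, then the opening, from -1 (shut) to 1 (fully open). In form: [[[rx, ry, rz], [x, y, z], gripper], ...]. A call has exactly 8 rows; each row shifts and turns the commanded pose from where the row before left it, along the tool's axes as they then stand; what a row does not reach is not made up. A row lasts 1/10 s, in which the tool goes at most 50 mm and 8.59 degrees, less where a joint would pass 70% of its speed; a pose out of reach is approached as far as the arm can. A call is refused whole if a number of a shift passes 5 or a number of a turn 8.59, either way. A call with a gripper value outside its range is refused whole. The fingers move at their own pace and stop on an object; the grip force is fixed at half the most. Time passes only in rows, so rows that do not move let the fingers close, or fill a call up. It gives the time, the measured TCP pose, the force, the opening and the grip force at its end, in the units of the state.
- env.state(): the state, without advancing time (a new reading comes with each control period).
- env.grab_frame(name): name is "scene" or "top" or "wrist"; returns a dict with "img" (420x560x3 uint8, red, green, blue), "z_map" (420x560 float32, m along the optical axis (not along the pixel's ray), 0 where there is no reading), "fx", "fy", "cx", "cy" (pixels), "rvec" (rotation vector, rad) and "tvec" (3), from world to camera coordinates, as OpenCV has them. Camera axes: x right, y down, z forward; pixel columns grow to the right and rows downward; lengths in m; the calibration is good to about 2 mm. The wrist camera is an equidistant fisheye: a pixel r from the principal point sees the ray r / f radians off the axis. A picture is of the moment at which its call begins.
- env.finish_job(): hands the job in; it is judged then, once.
Trained networks look in a picture, given as the dict that the camera call returned (one of the last four; its "shot" number tells which), for a name from the list of things; names that differ only in an ending like _2 or _b are one class to them, and where a whole thing is asked for, a point or a joint stands for the part that bears it (a point fixed in the world has none). Each returns a list of dicts, best first, with "score" (0 to 1); they miss things now and then, are a little off and sometimes report something else, mostly with a low value. They report only what shows in the picture. A call takes as long as a camera call.
- env.cut_out(picture, name): "region" (420x560 bool, what is visible of it) and "bbox" ([left, top, right, bottom] in pixels, round what is visible of it).
- env.place_of(picture, name): "position" ([column, row] in pixels: a listed point, or the origin of a listed thing).
The state is a dict: "time_s": time; "joint_pos": joint angles; "dq": joint speeds; "tau": joint torques, N m; "ee_pos": TCP position; "orientation": TCP orientation; "wrist_force": force on the tool from outside, world axes, zero at the start; "torque": the same for the moment, N m; "grip_width": opening from 0.0 (shut) to 1.0 (fully open); "finger_force": force on a finger pad.
Only numpy, scipy, OpenCV 4.12 (cv2) and the standard library are available. Lean on these libraries where they do the work, as an engineer would, in place of code of your own. Each camera call takes 0.05 s, during which the arm holds its last target. There are 200 camera calls.

## Working session

There is one attempt and no reset: what is moved stays moved. The work goes in short steps, Python scripts to look and compute and a shell command to move; the robot and the scene stay as the last step left them, time stands still between calls to the robot, and variables do not carry over. Pictures are saved under pics/ and viewed, at most 10 in all, crops included, and the job is handed in when it is done.

```bash
mkdir -p pics; cat > h.py <<'E'
import numpy as np, cv2, json
from scipy.spatial.transform import Rotation as R
from bench import env
def cam(f):
    return R.from_rotvec(np.ravel(f["rvec"])).as_matrix(), np.ravel(f["tvec"])
def world(f,u,v,z=None,plane=None):
    M,t=cam(f); d=np.array([(u-f["cx"])/f["fx"],(v-f["cy"])/f["fy"],1.])
    if plane is not None:
        o=-M.T@t; w=M.T@d; return o+w*(plane-o[2])/w[2]
    return M.T@(d*z-t)
def cloud(f,reg):
    v,u=np.nonzero(reg&(f["z_map"]>0)); z=f["z_map"][v,u]; M,t=cam(f)
    return (np.c_[(u-f["cx"])/f["fx"]*z,(v-f["cy"])/f["fy"]*z,z]-t)@M
def save(f,n): cv2.imwrite(f"pics/{n}.png",f["img"][:,:,::-1])
E
python3 - <<'E'
from h import *
np.set_printoptions(precision=4,suppress=True)
for c in ["top","scene"]:
    f=env.grab_frame(c); save(f,c)
    for n in ["fence","stop_saddle","flip_stop","stop_bar","block_15","block_16"]:
        try:
            p=env.place_of(f,n); q=env.cut_out(f,n)
            o=[c,n]
            if p: 
                u,v=p[0]["position"]; o+=[np.round([u,v]),round(p[0]["score"],2), world(f,u,v,plane=0)]
            if q:
                P=cloud(f,q[0]["region"]); o+=["cut",round(q[0]["score"],2),np.round(q[0]["bbox"]),np.percentile(P,[2,50,98],axis=0)]
            print(*o)
        except Exception as e: print(c,n,e)
s=env.state(); print(s)
E
```

```text
top fence [283. 199.] 0.79 [0.56   0.1129 0.    ] cut 0.73 [221. 171. 350. 201.] [[ 0.5531 -0.0358  0.0027]
 [ 0.5766  0.1502  0.0334]
 [ 0.6174  0.2631  0.0399]]
top stop_saddle [313. 196.] 0.67 [0.5667 0.0363 0.    ] cut 0.87 [308. 164. 350. 203.] [[ 0.5312 -0.0415  0.0049]
 [ 0.5823  0.0028  0.0556]
 [ 0.6199  0.0464  0.1084]]
top flip_stop it knows: block, fence, glue_brush, nut, spanner, stop_bar, stop_saddle, tea_mug
top stop_bar [331. 167.] 0.86 [ 0.6421 -0.0153  0.    ] cut 0.77 [310. 164. 345. 205.] [[ 0.5307 -0.0317  0.0409]
 [ 0.5785  0.0072  0.0884]
 [ 0.6156  0.0365  0.1091]]
top block_15 [271. 220.] 0.72 [0.5063 0.1454 0.    ] cut 0.88 [240. 202. 305. 244.] [[0.4584 0.0692 0.0023]
 [0.499  0.1452 0.0255]
 [0.5406 0.2176 0.0298]]
top block_16 [271. 220.] 0.72 [0.5063 0.1454 0.    ] cut 0.88 [240. 202. 305. 244.] [[0.4584 0.0692 0.0023]
 [0.499  0.1452 0.0255]
 [0.5406 0.2176 0.0298]]
scene fence [316. 237.] 0.75 [0.5597 0.104  0.    ]
scene stop_saddle [338. 247.] 0.73 [0.5731 0.0391 0.    ] cut 0.91 [331. 208. 382. 254.] [[ 0.5259 -0.0451  0.0388]
 [ 0.5739  0.0057  0.0
[... 413 characters left out ...]
 0.4835 -0.08    0.025 ]
 [ 0.5411 -0.0227  0.0278]]
scene block_16 [287. 240.] 0.71 [0.4942 0.139  0.    ] cut 0.58 [316. 270. 381. 296.] [[ 0.4293 -0.1341  0.0037]
 [ 0.4835 -0.08    0.025 ]
 [ 0.5411 -0.0227  0.0278]]
{'time_s': 1.1, 'joint_pos': array([ 1.2614,  0.2999,  1.521 , -0.    ,  1.3207, -0.0666]), 'dq': array([-0.0023,  0.0012, -0.0009, -0.0004, -0.0009, -0.0004]), 'tau': array([ -0.0006, -54.337 , -36.1974,  -0.0001,   0.0007,  -0.    ]), 'ee_pos': array([0.1322, 0.5339, 0.2313]), 'orientation': array([0.3804, 3.1185, 0.0001]), 'wrist_force': array([-0.4808,  0.1937, -0.7493]), 'torque': array([-0.0402,  0.021 ,  0.0028]), 'finger_force': 0.0, 'grip_width': 0.9952180772219515}
```

View pictures.

```bash
python3 - <<'E'
import cv2
a=cv2.imread("pics/top.png")[120:320,150:430]; cv2.imwrite("pics/topc.png",cv2.resize(a,None,fx=2.8,fy=2.8,interpolation=cv2.INTER_CUBIC))
E
```

```text
(no output)
```

View pics/topc.png

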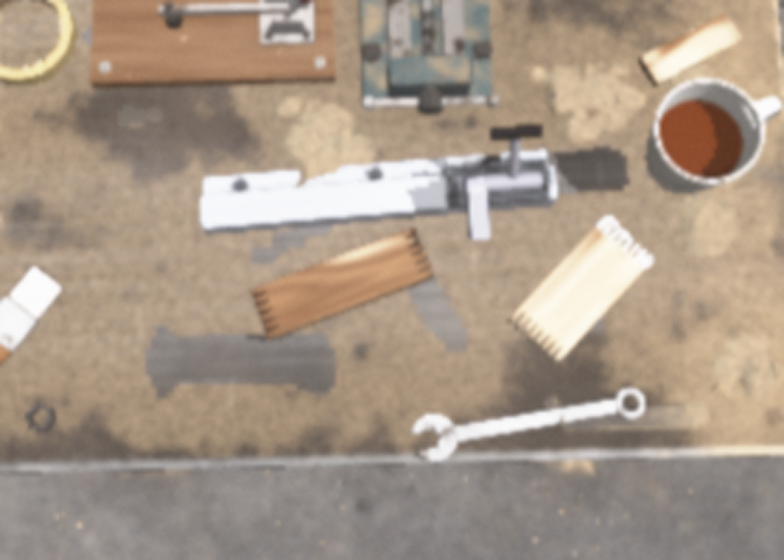

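View pics/scene.png

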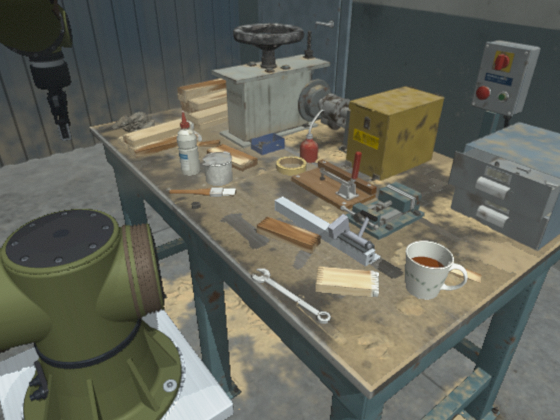

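```bash
cat >> h.py <<'E'
def plan(target, yaw=None, n=8):
    """target xyz world, yaw = world angle (deg) of tool y axis, tool down; prints total shift in present tool axes (cm) and tool-z turn"""
    s=env.state(); T=R.from_rotvec(s["orientation"]).as_matrix()
    d=T.T@(np.array(target)-s["ee_pos"])*100
    cy=np.degrees(np.arctan2(T[1,1],T[0,1]))
    print("shift cm",d.round(2),"norm",np.linalg.norm(d).round(2),"yaw now",cy.round(2),"turn rz",None if yaw is None else round(-(yaw-cy),2),"tilt",T[:,2].round(4))
E
python3 - <<'E'
from h import *
np.set_printoptions(precision=4,suppress=True)
f=env.grab_frame("top")
a=world(f,222.1,201.4,plane=0.03);b=world(f,348,191.4,plane=0.03);print(a,b,np.degrees(np.arctan2(*(a-b)[[1,0]])))
print(f["fx"], -cam(f)[0].T@cam(f)[1])
plan([0.42,0.06,0.30],94.5)
w=env.grab_frame("wrist"); T=R.from_rotvec(env.state()["orientation"]).as_matrix(); M,t=cam(w)
print("wrist cam in tool:",T.T@(-M.T@t-env.state()["ee_pos"]), T.T@M.T, w["fx"])
E
```

```text
[0.5505 0.2671 0.03  ] [ 0.5692 -0.0505  0.03  ] 93.37143284034998
423.0047255080234 [0.3196 0.1224 1.0684]
shift cm [-39.32 -39.08  -6.87] norm 55.86 yaw now 76.09 turn rz -18.41 tilt [ 0.  0. -1.]
wrist cam in tool: [ 0.0824  0.0004 -0.1415] [[ 0.0004 -0.9469 -0.3216]
 [ 1.      0.0006 -0.0008]
 [ 0.0009 -0.3216  0.9469]] 325.19226210127806
```

```bash
python3 -m crank '[[[0,0,0],[-3.4,-3.4,-0.6],-1],[[0,0,0],[-3.4,-3.4,-0.6],-1],[[0,0,0],[-3.4,-3.4,-0.6],-1],[[0,0,0],[-3.4,-3.4,-0.6],-1],[[0,0,0],[-3.4,-3.4,-0.6],-1],[[0,0,0],[-3.4,-3.4,-0.6],-1],[[0,0,0],[-3.4,-3.4,-0.6],-1],[[0,0,0],[-3.4,-3.4,-0.6],-1]]'
python3 -m crank '[[[0,0,0],[-3.0,-3.0,-0.6],-1],[[0,0,0],[-3.0,-3.0,-0.6],-1],[[0,0,0],[-3,-3,-0.6],-1],[[0,0,0],[-3,-3,-0.3],-1],[[0,0,-6],[0,0,0],-1],[[0,0,-6],[0,0,0],-1],[[0,0,-5.3],[0,0,0],-1],[[0,0,0],[0,0,0],-1]]'
cat >> h.py <<'E'
def fworld(f,u,v,plane=None,z=None):
    x=(u-f["cx"])/f["fx"]; y=(v-f["cy"])/f["fy"]; r=np.hypot(x,y)+1e-12
    M,t=cam(f); d=np.stack([x/r*np.sin(r),y/r*np.sin(r),np.cos(r)],-1); o=-M.T@t
    if z is not None: return o+(d/d[...,2:]*np.asarray(z)[...,None])@M
    w=d@M; return o+w*((plane-o[2])/w[...,2])[...,None]
def fcloud(f,reg):
    v,u=np.nonzero(reg&(f["z_map"]>0)); return fworld(f,u.astype(float),v.astype(float),z=f["z_map"][v,u])
E
python3 - <<'E'
from h import *
np.set_printoptions(precision=4,suppress=True)
f=env.grab_frame("wrist"); save(f,"w1"); np.savez("w1.npz",**{k:f[k] for k in f})
for n in ["fence","stop_saddle","stop_bar","block_15"]:
    p=env.place_of(f,n); q=env.cut_out(f,n)
    for a in p[:2]: u,v=a["position"]; print(n,np.round([u,v],1),round(a["score"],2),fworld(f,u,v,plane=0.))
    for a in q[:2]:
        P=fcloud(f,a["region"]); print("  cut",round(a["score"],2),np.round(a["bbox"]),np.percentile(P,[2,50,98],axis=0).tolist())
s=env.state(); print(s["ee_pos"],s["time_s"]); plan([.42,.06,.3],93.4)
E
```

```text
time_s: 2.0
ee_pos: [0.3313, 0.2027, 0.2798]
orientation: [0.38, 3.118, 0.001]
wrist_force: [1.2, 1.1, 0.0]
grip_width: 0.002
finger_force: 0.0
time_s: 2.8
ee_pos: [0.4185, 0.059, 0.3004]
orientation: [-0.095, 3.14, -0.0]
wrist_force: [0.2, 0.7, -0.3]
grip_width: -0.0
finger_force: 0.0
fence [304.8 255.6] 0.97 [0.5619 0.108  0.    ]
  cut 0.93 [198. 254. 412. 289.] [[0.5521331762497304, -0.045181803567539466, 0.0027107926890921064], [0.565722971632212, 0.16644270014245122, 0.032530265002734704], [0.6076715864122559, 0.2624068801545292, 0.03592010360014891]]
  cut 0.84 [198. 251. 254. 304.] [[0.5262249935887406, -0.04096771818959107, 0.036704265337832415], [0.5757650630707809, -0.0023982768358290843, 0.05547017969593085], [0.6029933174726376, 0.031593706584715026, 0.09788735753102183]]
  cut 0.82 [204. 254. 256. 307.] [[0.5259003284736212, -0.03238701611744104, 0.04756950664494459], [0.5761200705496206, 0.009134960297311874, 0.07012980125418483], [0.5993255239523756, 0.03197257037650267, 0.09789799056367057]]
block_15 [183.8 205.8] 0.79 [ 0.4928 -0.0764  0.    ]
block_15 [330.3 219.2] 0.63 [0.5004 0.1401 0.    ]
  cut 0.97 [274. 193. 386. 254.] [[0.45734657533021983, 0.06919141018100587, 0.004356742776391172], [0.4969612618861277, 0.14139811431960708, 0.024380996518732767], [0.5391140337602206, 0.2153589273347181, 0.02616514964440052]]
[0.4185 0.0592 0.3003] 3.25
shift cm [-0.16  0.07  0.03] norm 0.18 yaw now 93.36 turn rz -0.04 tilt [ 0. -0. -1.]
```

View pics/w1.png

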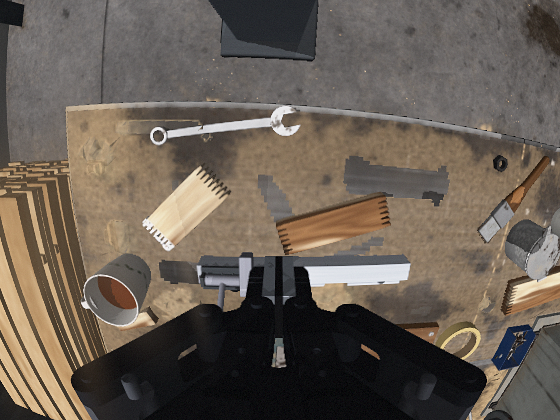

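```bash
python3 - <<'E'
from h import *
np.set_printoptions(precision=4,suppress=True)
f=dict(np.load("w1.npz"))
C=fcloud(f,np.ones((420,560),bool))
m=(C[:,0]>.5)&(C[:,0]<.66)&(C[:,1]>-.08)&(C[:,1]<.3)&(C[:,2]<.13); C=C[m]
F=C[(C[:,2]>.033)&(C[:,2]<.039)]
ys=[];xs=[]
for y in np.arange(.05,.26,.01):
    k=F[(abs(F[:,1]-y)<.005)&(F[:,0]<.59)]
    if len(k)>5: ys.append(y);xs.append(np.percentile(k[:,0],2))
p=np.polyfit(ys,xs,1); print("front edge x=",p,"yaw",90+np.degrees(np.arctan(-p[0])),"res",np.std(np.polyval(p,ys)-xs))
print("fence y max",F[:,1].max(), "z",np.median(F[:,2]))
th=np.arctan(-p[0]); ex=np.array([np.cos(th),np.sin(th)]); ey=np.array([-np.sin(th),np.cos(th)])
o=np.array([np.polyval(p,0),0.]); L=np.c_[(C[:,:2]-o)@ex,(C[:,:2]-o)@ey,C[:,2]]
yl=F[:,:2]@ey-o@ey; print("local ymax",np.percentile(yl,99.7))
t=L[(L[:,2]>.06)&(L[:,0]<.012)&(L[:,0]>-.04)]; print("tongue",len(t),np.percentile(t,[1,5,50,95,99],axis=0))
t=L[(L[:,2]>.085)&(L[:,0]>.035)]; print("bar",len(t),np.percentile(t,[1,5,50,95,99],axis=0) if len(t) else 0)
g=cv2.cvtColor(f["img"],cv2.COLOR_RGB2BGR)[180:320,180:420]; cv2.imwrite("pics/w1c.png",cv2.resize(g,None,fx=3.3,fy=3.3,interpolation=cv2.INTER_CUBIC))
f=env.grab_frame("top"); C=cloud(f,np.ones((420,560),bool))
L=np.c_[(C[:,:2]-o)@ex,(C[:,:2]-o)@ey,C[:,2]]; L=L[(abs(L[:,0])<.09)&(L[:,1]>-.08)&(L[:,1]<.3)]
t=L[(L[:,2]>.085)&(L[:,2]<.13)&(L[:,0]>.035)]; print("bar top",len(t),np.percentile(t,[1,5,50,95,99],axis=0) if len(t) else 0)
t=L[(L[:,2]>.06)&(L[:,2]<.13)&(L[:,0]<.012)]; print("tongue top",len(t),np.percentile(t,[1,5,50,95,99],axis=0) if len(t) else 0)
w=env.place_of(f,"stop_bar"); u,v=w[0]["position"]; b=world(f,u,v,plane=.093); print("bar net",b,(b[:2]-o)@ex,(b[:2]-o)@ey)
E
```

```text
front edge x= [-0.0613  0.5678] yaw 93.50784749323637 res 0.00039112897226471473
fence y max 0.268031771616172 z 0.03455378968785908
local ymax 0.2667549455515991
tongue 409 [[-0.0397  0.019   0.0611]
 [-0.0389  0.0196  0.0682]
 [-0.0249  0.0252  0.0903]
 [ 0.0037  0.0339  0.0985]
 [ 0.0075  0.0341  0.0995]]
bar 4 [[ 0.0353 -0.0092  0.0882]
 [ 0.0354 -0.0091  0.0883]
 [ 0.0365 -0.0081  0.0897]
 [ 0.0367 -0.0077  0.0918]
 [ 0.0367 -0.0076  0.092 ]]
bar top 106 [[ 0.0359 -0.0319  0.0902]
 [ 0.0378 -0.0299  0.0949]
 [ 0.0429 -0.0105  0.1063]
 [ 0.0491  0.0087  0.1099]
 [ 0.0502  0.0105  0.1109]]
tongue top 15 [[0.0052 0.0187 0.093 ]
 [0.0053 0.0188 0.0952]
 [0.007  0.0261 0.1002]
 [0.0085 0.0336 0.1027]
 [0.0089 0.0344 0.1028]]
bar net [ 0.6115 -0.0054  0.093 ] 0.04328338623835301 -0.008034418119463762
```

View pics/w1c.png

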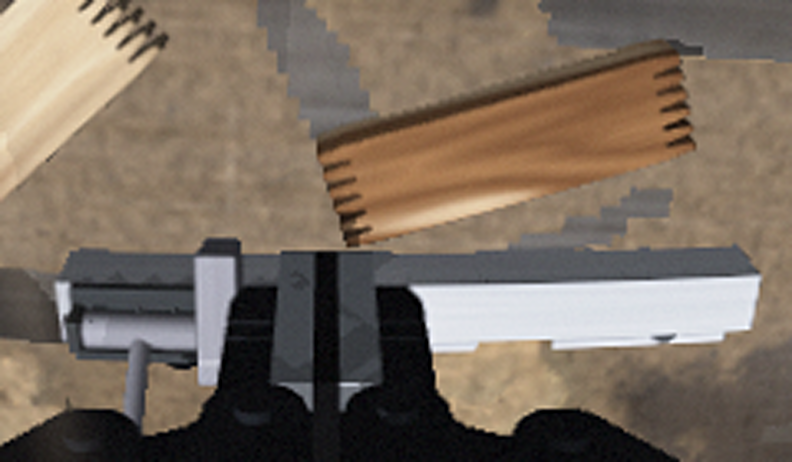

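```bash
python3 -m crank '[[[0,0,0],[-3.84,-1.32,1.6],-1],[[0,0,0],[-3.84,-1.32,1.6],-1],[[0,0,0],[-3.84,-1.32,1.6],-1],[[0,0,0],[-3.84,-1.32,1.6],-1],[[0,0,0],[-3.84,-1.32,1.6],-1],[[0,0,0],[-3.84,-1.32,1.6],-1],[[0,0,0],[0,0,4],-1],[[0,0,0],[0,0,4],-1]]'
cat >> h.py <<'E'
p0=-0.0613; th=np.arctan(-p0); ex=np.array([np.cos(th),np.sin(th)]); ey=np.array([-np.sin(th),np.cos(th)]); o=np.array([0.5678,0.])+0.035*ey
def loc(q): q=np.asarray(q); return np.concatenate([[ (q[:2]-o)@ex,(q[:2]-o)@ey],q[2:]])
def st():
    s=env.state(); T=R.from_rotvec(s["orientation"]).as_matrix()
    print("t",round(s["time_s"],2),"loc mm",(loc(s["ee_pos"])*1000).round(1),"F loc",np.round([s["wrist_force"][:2]@ex,s["wrist_force"][:2]@ey,s["wrist_force"][2]],2),"g",round(float(s["grip_width"]),3),"yaw",np.degrees(np.arctan2(T[1,1],T[0,1])).round(2))
def stopinfo(tag=None):
    f=env.grab_frame("top"); C=cloud(f,np.ones((420,560),bool)); w=env.place_of(f,"stop_bar")
    for a in w[:1]:
        u,v=a["position"]; print("bar net",round(a["score"],2),(loc(world(f,u,v,plane=.095))*1000).round(1))
    if tag: save(f,tag)
    return f
E
python3 - <<'E'
from h import *
st()
E
```

```text
time_s: 4.15
ee_pos: [0.6539, -0.0067, 0.1225]
orientation: [-0.092, 3.14, -0.0]
wrist_force: [0.6, 1.2, -1.3]
grip_width: -0.003
finger_force: 0.0
t 4.15 loc mm [ 85.5 -47.  122.5] F loc [ 0.71  1.14 -1.25] g -0.003 yaw 93.35
```

```bash
python3 -m crank '[[[0,0,0],[0,0,1.6],-1],[[0,0,0],[0,0,1.5],-1],[[0,0,0],[1,0,0],-1],[[0,0,0],[1,0,-0.1],-1],[[0,0,0],[1.2,0,-0.4],-1],[[0,0,0],[1.1,0,-0.4],-1],[[0,0,0],[1,0,-0.1],-1],[[0,0,0],[1,0,0],-1]]'
python3 -m crank '[[[0,0,0],[1,0,0.2],-1],[[0,0,0],[1,0,0.4],-1],[[0,0,0],[0.6,0,0.3],-1],[[0,0,0],[0.6,0,0.4],-1],[[0,0,0],[0.3,0,0.2],-1],[[0,0,0],[0.2,0,0.1],-1],[[0,0,0],[0,0,0],-1],[[0,0,0],[0,0,0],-1]]'
python3 - <<'E'
from h import *
st(); f=stopinfo("t2"); C=cloud(f,np.ones((420,560),bool))
g=f["img"][150:260,220:380,::-1]; cv2.imwrite("pics/t2c.png",cv2.resize(g,None,fx=4,fy=4))
E
```

```text
time_s: 4.95
ee_pos: [0.5913, -0.0101, 0.1058]
orientation: [-0.093, 3.135, -0.001]
wrist_force: [2.2, 0.1, 2.1]
grip_width: 0.003
finger_force: 1.0
time_s: 5.75
ee_pos: [0.5571, -0.0122, 0.0902]
orientation: [-0.092, 3.129, -0.001]
wrist_force: [16.3, 1.8, 11.5]
grip_width: 0.003
finger_force: 8.8
t 5.75 loc mm [-11.4 -46.5  90.2] F loc [16.42  0.84 11.52] g 0.003 yaw 93.38
```

View pics/t2c.png

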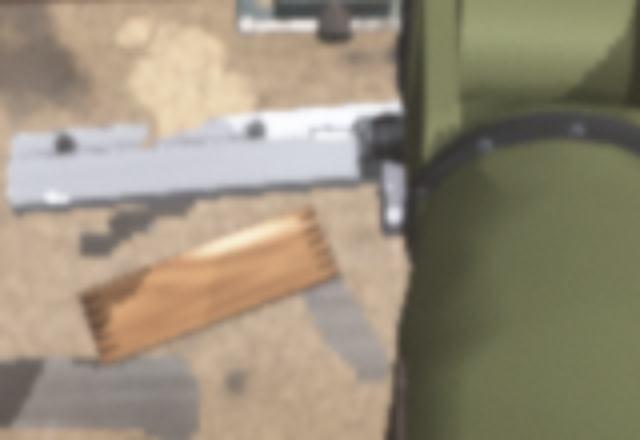

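```bash
python3 -m crank '[[[0,0,0],[-0.6,0,-0.5],-1],[[0,0,0],[0,0,-3],-1],[[0,0,0],[0,0,-4],-1],[[0,0,0],[3,3,-1],0.6],[[0,0,0],[3,4,0],0.6],[[0,0,0],[3,4,0],0.6],[[0,0,0],[3,2,0],0.6],[[0,0,0],[0,0,0],0.6]]'
cat >> h.py <<'E'
def blk(c="top"):
    f=env.grab_frame(c); best=None
    for a in env.cut_out(f,"block_15"):
        P=(cloud if c!="wrist" else fcloud)(f,a["region"]); P=P[(P[:,2]>.018)&(P[:,2]<.034)]
        if len(P)<20: continue
        L=np.array([loc(q) for q in P])[:,:2]*1000
        (c0,c1),(w,h),an=cv2.minAreaRect(L.astype(np.float32)); bp=cv2.boxPoints(((c0,c1),(w,h),an))
        print(c,"block",round(a["score"],2),"ctr",round(c0,1),round(c1,1),"wh",round(w,1),round(h,1),"ang",round(an,2),bp.round(0).tolist())
    return f
E
python3 - <<'E'
from h import *
st(); blk("top"); blk("wrist")
f=env.grab_frame("wrist");save(f,"w3")
E
```

```text
time_s: 6.65
ee_pos: [0.4291, 0.1126, 0.1724]
orientation: [0.098, -3.139, -0.0]
wrist_force: [0.7, -0.6, 0.3]
grip_width: 0.801
finger_force: 0.0
t 6.65 loc mm [-131.5   85.8  172.4] F loc [ 0.7  -0.65  0.31] g 0.801 yaw 93.56
top block 0.72 ctr -80.2 -101.4 wh 58.7 131.7 ang 41.23 [[-146.0, -71.0], [-59.0, -170.0], [-15.0, -132.0], [-101.0, -33.0]]
top block 0.42 ctr -77.9 181.5 wh 46.8 16.1 ang 7.54 [[-102.0, 186.0], [-100.0, 170.0], [-54.0, 177.0], [-56.0, 193.0]]
wrist block 0.9 ctr -57.9 111.7 wh 49.2 160.6 ang 16.62 [[-104.0, 182.0], [-59.0, 28.0], [-11.0, 42.0], [-57.0, 196.0]]
wrist block 0.75 ctr -80.7 -101.0 wh 59.5 131.6 ang 40.85 [[-146.0, -71.0], [-60.0, -170.0], [-15.0, -131.0], [-101.0, -32.0]]
```

View pics/w3.png

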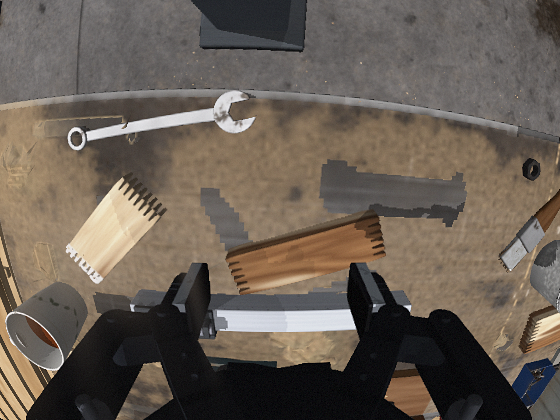

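```bash
python3 -m crank '[[[0,0,0],[-0.6,2.7,2],0.6],[[0,0,0],[0,0,3],0.6],[[0,0,0],[0,0,3],0.6],[[0,0,0],[0,0,3],0.6],[[0,0,0],[0,0,2.5],0.6],[[0,0,0],[0,0,2],0.6],[[0,0,0],[0,0,1.2],0.6],[[0,0,0],[0,0,0],0.6]]'
python3 - <<'E'
from h import *
st()
E
```

```text
time_s: 7.7
ee_pos: [0.4359, 0.1375, 0.004]
orientation: [0.091, -3.138, 0.001]
wrist_force: [-0.2, -0.0, 0.6]
grip_width: 0.799
finger_force: 0.0
t 7.7 loc mm [-123.2  110.4    4. ] F loc [-0.19 -0.02  0.61] g 0.799 yaw 93.34
```

```bash
python3 -m crank '[[[0,0,0],[-0.8,0,0],0.6],[[0,0,0],[-0.8,0,0],0.6],[[0,0,0],[-0.8,0,0],0.6],[[0,0,0],[-0.8,0,0],0.6],[[0,0,0],[-0.7,0,0],0.6],[[0,0,0],[-0.6,0,0],0.6],[[0,0,0],[-0.5,0,0],0.6],[[0,0,0],[0,0,0],0.6]]'
python3 - <<'E'
from h import *
st(); blk("wrist")
E
```

```text
time_s: 8.5
ee_pos: [0.4867, 0.1411, 0.0053]
orientation: [-0.093, 3.14, 0.0]
wrist_force: [0.3, 0.4, -0.0]
grip_width: 0.802
finger_force: 0.0
t 8.5 loc mm [-72.3 110.8   5.3] F loc [ 0.31  0.41 -0.02] g 0.802 yaw 93.38
wrist block 0.77 ctr -93.8 -45.4 wh 14.8 40.9 ang 66.39 [[-116.0, -44.0], [-78.0, -60.0], [-72.0, -47.0], [-110.0, -30.0]]
```

```bash
python3 -m crank '[[[0,0,0],[-0.2,0,0],0.6],[[0,0,0],[-0.2,0,0],0.6],[[0,0,0],[-0.2,0,0],0.6],[[0,0,0],[-0.1,0,0],0.6],[[0,0,0],[-0.1,0,0],0.6],[[0,0,0],[0,0,0],0.6],[[0,0,0],[0,0,0],0.6],[[0,0,0],[0,0,0],0.6]]'
python3 - <<'E'
from h import *
st(); f=env.grab_frame("wrist"); save(f,"w4")
E
```

```text
time_s: 9.4
ee_pos: [0.4942, 0.1415, 0.0053]
orientation: [-0.093, 3.14, 0.0]
wrist_force: [0.1, -0.3, 0.5]
grip_width: 0.797
finger_force: 0.0
t 9.4 loc mm [-64.8 110.8   5.3] F loc [ 0.04 -0.31  0.5 ] g 0.797 yaw 93.39
```

View pics/w4.png

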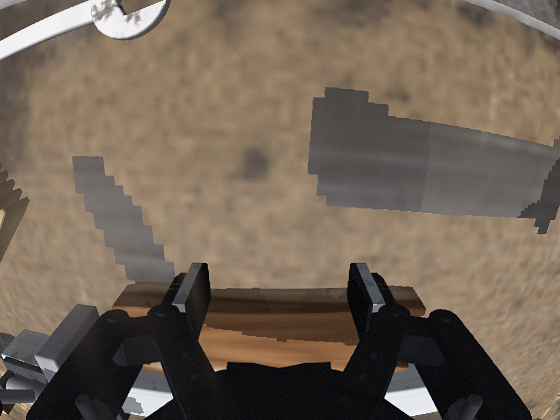

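```bash
for i in 1 2; do python3 -m crank '[[[0,0,0],[-0.1,0,0],0.6],[[0,0,0],[-0.1,0,0],0.6],[[0,0,0],[-0.05,0,0],0.6],[[0,0,0],[0,0,0],0.6],[[0,0,0],[0,0,0],0.6],[[0,0,0],[0,0,0],0.6],[[0,0,0],[0,0,0],0.6],[[0,0,0],[0,0,0],0.6]]' | grep -E "force|pos"; done
python3 - <<'E'
from h import *
st()
E
```

```text
ee_pos: [0.4967, 0.1417, 0.0053]
wrist_force: [0.3, 0.9, 0.7]
finger_force: 0.0
ee_pos: [0.4992, 0.1418, 0.0053]
wrist_force: [-0.3, 0.5, -0.4]
finger_force: 0.0
t 11.05 loc mm [-59.8 110.7   5.3] F loc [-0.25  0.53 -0.4 ] g 0.801 yaw 93.39
```

```bash
python3 -m crank '[[[0,0,0],[-0.1,0,0],0.6],[[0,0,0],[-0.1,0,0],0.6],[[0,0,0],[0,0,0],0.6],[[0,0,0],[0,0,0],0.6],[[0,0,0],[0,0,0],0.6],[[0,0,0],[0,0,0],0.6],[[0,0,0],[0,0,0],0.6],[[0,0,0],[0,0,0],0.6]]' | grep -E "force|pos"
python3 - <<'E'
from h import *
st()
E
```

```text
ee_pos: [0.5, 0.1418, 0.0051]
wrist_force: [-9.5, -1.8, 7.5]
finger_force: 5.3
t 11.85 loc mm [-59.  110.7   5.1] F loc [-9.6  -1.18  7.52] g 0.801 yaw 93.42
```

```bash
python3 -m crank '[[[0,0,0],[0,0,0],0.6],[[0,0,0],[0,0,0],0.6],[[0,0,0],[0.05,0,0],0.6],[[0,0,0],[0,0,0],0.6],[[0,0,0],[0,0,0],0.6],[[0,0,0],[0,0,0],0.6],[[0,0,0],[0,0,0],0.6],[[0,0,0],[0,0,0],0.6]]' | grep -E "force|pos"
python3 - <<'E'
from h import *
st()
E
```

```text
ee_pos: [0.4999, 0.1418, 0.0052]
wrist_force: [-6.9, -1.7, 5.0]
finger_force: 3.2
t 12.65 loc mm [-59.  110.7   5.2] F loc [-6.95 -1.27  4.97] g 0.804 yaw 93.41
```

```bash
python3 -m crank '[[[0,0,0],[0.2,0,0],0.6],[[0,0,0],[0.8,0,0],0.6],[[0,0,0],[1,0,-2],0.6],[[0,0,0],[0,0,-4],-1],[[0,0,0],[0,0,-4],-1],[[0,0,0],[0,3.5,-3],-1],[[0,0,0],[0,4,0],-1],[[0,0,0],[0,4,0],-1]]'
python3 -m crank '[[[0,0,0],[-1,0.5,0],-1],[[0,0,0],[0,0,0],-1],[[0,0,0],[0,0,0],-1],[[0,0,0],[0,0,0],-1],[[0,0,0],[0,0,0],-1],[[0,0,0],[0,0,0],-1],[[0,0,0],[0,0,0],-1],[[0,0,0],[0,0,0],-1]]' >/dev/null
python3 - <<'E'
from h import *
st(); blk("wrist"); blk("top"); f=env.grab_frame("wrist"); save(f,"w5")
E
```

```text
time_s: 13.45
ee_pos: [0.4737, 0.2568, 0.1365]
orientation: [-0.091, 3.138, 0.002]
wrist_force: [0.8, 0.2, 0.2]
grip_width: 0.002
finger_force: 0.0
t 14.25 loc mm [-68.1 230.7 135.3] F loc [ 0.57  0.07 -0.43] g 0.004 yaw 93.38
wrist block 0.84 ctr -23.9 104.7 wh 49.3 161.3 ang 0.04 [[-49.0, 185.0], [-49.0, 24.0], [1.0, 24.0], [1.0, 185.0]]
wrist block 0.65 ctr -88.9 -56.4 wh 36.6 81.0 ang 73.33 [[-133.0, -62.0], [-55.0, -86.0], [-45.0, -51.0], [-122.0, -27.0]]
top block 0.94 ctr -24.4 104.8 wh 48.2 160.1 ang 0.22 [[-49.0, 185.0], [-48.0, 25.0], [0.0, 25.0], [-1.0, 185.0]]
top block 0.77 ctr -80.3 -101.3 wh 58.4 131.8 ang 41.38 [[-146.0, -71.0], [-59.0, -170.0], [-15.0, -131.0], [-102.0, -33.0]]
top block 0.24 ctr 16.8 55.7 wh 36.3 284.9 ang 0.64 [[-3.0, 198.0], [0.0, -87.0], [37.0, -87.0], [33.0, 198.0]]
```

View pics/w5.png

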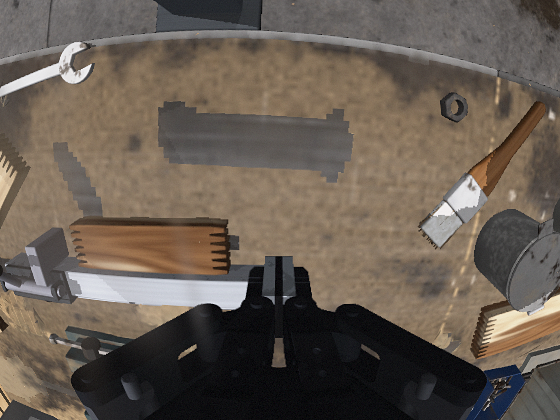

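```bash
python3 -m crank '[[[0,0,0],[-2.2,0,0],-1],[[0,0,0],[-2.2,0,1],-1],[[0,0,0],[0,0,3],-1],[[0,0,0],[0,0,3],-1],[[0,0,0],[0,0,3],-1],[[0,0,0],[0,0,1.5],-1],[[0,0,0],[0,0,1.1],-1],[[0,0,0],[0,0,0],-1]]'
python3 - <<'E'
from h import *
st()
E
```

```text
time_s: 15.3
ee_pos: [0.5273, 0.2636, 0.0086]
orientation: [0.093, -3.139, 0.001]
wrist_force: [0.3, -0.3, 0.2]
grip_width: 0.002
finger_force: 0.0
t 15.3 loc mm [-24.3 230.6   8.6] F loc [ 0.32 -0.3   0.19] g 0.002 yaw 93.39
```

```bash
python3 -m crank '[[[0,0,0],[0,-0.7,0],-1],[[0,0,0],[0,-0.7,0],-1],[[0,0,0],[0,-0.6,0],-1],[[0,0,0],[0,-0.5,0],-1],[[0,0,0],[0,-0.5,0],-1],[[0,0,0],[0,-0.5,0],-1],[[0,0,0],[0,-0.5,0],-1],[[0,0,0],[0,0,0],-1]]' >/dev/null
python3 - <<'E'
from h import *
st(); blk("wrist")
E
```

```text
t 16.1 loc mm [-24.1 190.1   9.4] F loc [ 0.68  0.19 -0.46] g -0.003 yaw 93.36
wrist block 0.69 ctr -23.6 96.0 wh 49.7 161.2 ang 0.1 [[-49.0, 177.0], [-48.0, 15.0], [1.0, 15.0], [1.0, 177.0]]
```

```bash
python3 -m crank '[[[0,0,0],[0,-0.3,0],-1],[[0,0,0],[0,-0.3,0],-1],[[0,0,0],[0,-0.2,0],-1],[[0,0,0],[0,-0.2,0],-1],[[0,0,0],[0,-0.1,0],-1],[[0,0,0],[0,-0.1,0],-1],[[0,0,0],[0,0,0],-1],[[0,0,0],[0,0,0],-1]]' >/dev/null
python3 - <<'E'
from h import *
st(); blk("wrist")
E
```

```text
t 17.0 loc mm [-24.2 178.7   9.3] F loc [ 0.13  0.31 -0.41] g 0.0 yaw 93.39
wrist block 0.58 ctr -9.3 1.5 wh 11.7 26.9 ang 71.44 [[-24.0, 0.0], [2.0, -8.0], [5.0, 3.0], [-20.0, 11.0]]
wrist block 0.57 ctr -23.7 84.5 wh 161.1 49.6 ang 89.86 [[-49.0, 4.0], [1.0, 4.0], [1.0, 165.0], [-48.0, 165.0]]
```

Flush; about 4 mm to go. Small steps now.

```bash
for i in 1 2; do python3 -m crank '[[[0,0,0],[0,-0.05,0],-1],[[0,0,0],[0,-0.05,0],-1],[[0,0,0],[0,-0.05,0],-1],[[0,0,0],[0,0,0],-1],[[0,0,0],[0,0,0],-1],[[0,0,0],[0,0,0],-1],[[0,0,0],[0,0,0],-1],[[0,0,0],[0,0,0],-1]]' | grep -E "force|pos"; done
python3 - <<'E'
from h import *
st()
E
```

```text
ee_pos: [0.5306, 0.2103, 0.0093]
wrist_force: [0.3, 0.4, 0.2]
finger_force: 0.0
ee_pos: [0.5307, 0.2088, 0.0093]
wrist_force: [-0.5, 0.2, 0.3]
finger_force: 0.0
t 18.7 loc mm [-24.2 175.7   9.3] F loc [-0.44  0.2   0.26] g -0.002 yaw 93.39
```

```bash
python3 -m crank '[[[0,0,0],[0,-0.05,0],-1],[[0,0,0],[0,-0.05,0],-1],[[0,0,0],[0,0,0],-1],[[0,0,0],[0,0,0],-1],[[0,0,0],[0,0,0],-1],[[0,0,0],[0,0,0],-1],[[0,0,0],[0,0,0],-1],[[0,0,0],[0,0,0],-1]]' | grep -E "force|pos"
python3 - <<'E'
from h import *
st()
E
```

```text
ee_pos: [0.5308, 0.2078, 0.0093]
wrist_force: [0.3, -0.5, 0.4]
finger_force: 0.0
t 19.5 loc mm [-24.2 174.7   9.3] F loc [ 0.31 -0.53  0.4 ] g -0.002 yaw 93.39
```

```bash
python3 -m crank '[[[0,0,0],[0,-0.05,0],-1],[[0,0,0],[0,-0.05,0],-1],[[0,0,0],[0,0,0],-1],[[0,0,0],[0,0,0],-1],[[0,0,0],[0,0,0],-1],[[0,0,0],[0,0,0],-1],[[0,0,0],[0,0,0],-1],[[0,0,0],[0,0,0],-1]]' | grep -E "force|pos"
python3 - <<'E'
from h import *
st(); blk("wrist")
E
```

```text
ee_pos: [0.5309, 0.2068, 0.0093]
wrist_force: [-0.9, -0.3, 1.0]
finger_force: 0.0
t 20.3 loc mm [-24.2 173.7   9.3] F loc [-0.9  -0.2   0.96] g 0.002 yaw 93.39
wrist block 0.66 ctr -23.5 79.5 wh 50.1 163.4 ang 0.15 [[-49.0, 161.0], [-48.0, -2.0], [2.0, -2.0], [1.0, 161.0]]
```

```bash
python3 -m crank '[[[0,0,0],[0,-0.05,0],-1],[[0,0,0],[0,-0.05,0],-1],[[0,0,0],[0,0,0],-1],[[0,0,0],[0,0,0],-1],[[0,0,0],[0,0,0],-1],[[0,0,0],[0,0,0],-1],[[0,0,0],[0,0,0],-1],[[0,0,0],[0,0,0],-1]]' | grep -E "force|pos"
python3 - <<'E'
from h import *
st()
E
```

```text
ee_pos: [0.5309, 0.206, 0.0093]
wrist_force: [-0.5, 4.3, 0.2]
finger_force: 2.6
t 21.2 loc mm [-24.2 172.8   9.3] F loc [-0.24  4.36  0.2 ] g 0.004 yaw 93.39
```

```bash
python3 -m crank '[[[0,0,0],[0,-0.03,0],-1],[[0,0,0],[0,-0.03,0],-1],[[0,0,0],[0,0,0],-1],[[0,0,0],[0,0,0],-1],[[0,0,0],[0,0,0],-1],[[0,0,0],[0,0,0],-1],[[0,0,0],[0,0,0],-1],[[0,0,0],[0,0,0],-1]]' | grep -E "force|pos"
python3 - <<'E'
from h import *
st()
E
```

```text
ee_pos: [0.5309, 0.2059, 0.0094]
wrist_force: [-1.6, 8.7, -0.1]
finger_force: 4.6
t 22.0 loc mm [-24.3 172.7   9.4] F loc [-1.03  8.78 -0.08] g 0.003 yaw 93.4
```

```bash
python3 -m crank '[[[0,0,0],[0,0.3,0],-1],[[0,0,0],[0,1.5,0],-1],[[0,0,0],[0,0,-4],-1],[[0,0,0],[0,0,-4.5],-1],[[0,0,0],[0,0,-4.5],-1],[[0,0,0],[0,0,-4],-1],[[0,0,0],[2,-4,0],-1],[[0,0,0],[2,-4,0],-1]]'|grep pos
python3 -m crank '[[[0,0,0],[0,-4,0],-1],[[0,0,0],[0,-4,0],-1],[[0,0,0],[0,-4,0],-1],[[0,0,0],[0,-3.5,0],-1],[[0,0,0],[0,0,3],-1],[[0,0,0],[0,0,3],-1],[[0,0,0],[0,0,1],-1],[[0,0,0],[0,0,0],-1]]'|grep pos
python3 - <<'E'
from h import *
st(); blk("top")
E
```

```text
ee_pos: [0.4944, 0.1411, 0.1803]
ee_pos: [0.5035, -0.0133, 0.1085]
t 23.6 loc mm [-65.  -44.3 108.5] F loc [0.7  0.29 0.86] g 0.003 yaw 93.41
top block 0.69 ctr -24.2 79.5 wh 158.4 48.3 ang 89.91 [[-48.0, 0.0], [-0.0, 0.0], [0.0, 159.0], [-48.0, 159.0]]
```

```bash
python3 -m crank '[[[0,0,0],[0,-0.1,1.2],-1],[[0,0,0],[0,0,1.2],-1],[[0,0,0],[-1.5,0,0],-1],[[0,0,0],[-0.8,0,-0.2],-1],[[0,0,0],[-1,0,-0.8],-1],[[0,0,0],[-1,0,-0.4],-1],[[0,0,0],[-1,0,-0.4],-1],[[0,0,0],[-1,0,-0.1],-1]]'|grep -E "pos|force"
python3 -m crank '[[[0,0,0],[-1,0,0.1],-1],[[0,0,0],[-1,0,0.3],-1],[[0,0,0],[-0.8,0,0.2],-1],[[0,0,0],[-0.7,0,0.3],-1],[[0,0,0],[-0.5,0,0.2],-1],[[0,0,0],[-0.3,0,0.1],-1],[[0,0,0],[0,0,0],-1],[[0,0,0],[0,0,0],-1]]'|grep -E "pos|force"
python3 - <<'E'
from h import *
st()
E
```

```text
ee_pos: [0.5671, -0.011, 0.1046]
wrist_force: [-3.9, 0.1, 2.5]
finger_force: 1.7
ee_pos: [0.6099, -0.0085, 0.0922]
wrist_force: [-1.7, -0.3, -0.4]
finger_force: 0.5
t 25.3 loc mm [ 41.5 -46.1  92.2] F loc [-1.73 -0.19 -0.37] g 0.003 yaw 93.39
```

Back off towards the robot, up and away, then check.

```bash
python3 -m crank '[[[0,0,0],[0.5,0,-1],-1],[[0,0,0],[0.5,0,-3],-1],[[0,0,0],[0,0,-4],-1],[[0,0,0],[0,0,-4],-1],[[0,0,0],[4,0,-2],-1],[[0,0,0],[4.5,0,0],-1],[[0,0,0],[4.5,0,0],-1],[[0,0,0],[4.5,0,0],-1]]'|grep pos
python3 -m crank '[[[0,0,0],[0,4,0],-1],[[0,0,0],[0,4.5,0],-1],[[0,0,0],[0,4.5,0],-1],[[0,0,0],[0,4,0],-1],[[0,0,0],[0,0,0],-1],[[0,0,0],[0,0,0],-1],[[0,0,0],[0,0,0],-1],[[0,0,0],[0,0,0],-1]]'|grep pos
python3 - <<'E'
from h import *
st(); blk("wrist"); f=blk("top"); stopinfo()
C=cloud(f,np.ones((420,560),bool)); L=np.array([loc(q) for q in C[(abs(C[:,0]-.57)<.1)&(abs(C[:,1])<.08)]])*1000
t=L[(L[:,2]>85)&(L[:,2]<125)&(L[:,0]>30)]; print(len(t),np.percentile(t,[2,50,98],axis=0).round(1) if len(t) else 0)
g=f["img"][140:290,200:380,::-1]; cv2.imwrite("pics/t6.png",cv2.resize(g,None,fx=4,fy=4))
E
```

```text
ee_pos: [0.4232, -0.0194, 0.2332]
ee_pos: [0.4152, 0.1493, 0.2326]
t 26.9 loc mm [-143.2  123.4  232.6] F loc [ 0.65 -0.82  0.79] g -0.0 yaw 93.3
wrist block 0.97 ctr -80.6 -101.0 wh 58.9 132.2 ang 40.52 [[-146.0, -70.0], [-60.0, -170.0], [-15.0, -132.0], [-101.0, -32.0]]
wrist block 0.94 ctr -24.0 79.4 wh 160.8 50.8 ang 89.56 [[-50.0, -1.0], [1.0, -1.0], [2.0, 160.0], [-49.0, 160.0]]
top block 0.89 ctr -80.1 -101.4 wh 58.6 131.1 ang 41.2 [[-145.0, -71.0], [-59.0, -170.0], [-15.0, -131.0], [-101.0, -33.0]]
top block 0.78 ctr -24.3 19.4 wh 47.5 38.6 ang 2.38 [[-49.0, 38.0], [-47.0, -1.0], [0.0, 1.0], [-1.0, 40.0]]
bar net 0.8 [ 57.6 -40.2  95. ]
105 [[ 46.3 -67.2  86.3]
 [ 55.9 -45.9  96.6]
 [ 62.7 -24.6 100.9]]
```

View pics/t6.png

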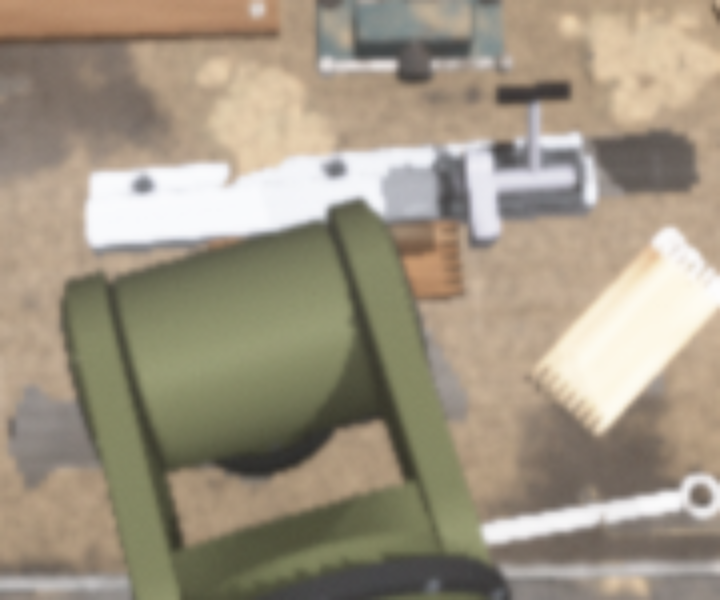

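The stop is up (bar at local x 57 mm, about 1.57 rad). The block lies flush against the fence with its end at the gauge plane, and nothing else has moved.

```bash
python3 -c "
from bench import env
print(env.finish_job())"
```

```text
the job is handed in; nothing more can be done
None
```

The job is handed in, with no verdict returned: the stop went down, the block was pressed to the fence (7–10 N at the wrist) and seated against the stop (about 9 N), and the stop is back up at about 1.57 rad with the block flush and gauged (y about 79.4 mm, within about 1 mm), after about 27 s.

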